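Lay a place and turn the wine-list tablet to it

ROBOT

A 6-joint arm with a two-finger parallel gripper is mounted at the origin on the work surface. World frame = base frame: x ahead of the robot, y to its left, z up, the work surface at z = 0. Lengths are in m, angles in rad, forces in N, time in s.
With the tool pointing down it reaches from about 0.375 to 0.75 m from the base axis. Payload 9 kg.
Tool frame: the origin (TCP) lies between the finger pads; the fingertips stand 22 mm ahead of it and the grasp point (between the pads) lies 3 mm ahead of it (tcp_to_tips is the distance from the TCP to the fingertips, in m); z points along the fingers, y is the line along which they close (so a half turn about z gives the same grasp; the last joint's range is limited). The gripper opens to 85 mm and grips with 20 to 120 N. Pads are 22 mm wide; open, the fingers measure 114 mm over their backs; the gripper's body (76 mm by 85 mm) begins 54 mm behind the grasp point. The pads swing forward as they close: fully open they stand 13 mm farther back than shut.
Start: joints at [-1.348, 0.104, 0.097, 1.564, 0, 1.353], TCP at [0.256, -0.543, 0.253] pointing down, gripper open.
Joint ranges: [-2.99, 2.99], [-0.84, 1.86], [-1.1, 1.16], [-1.84, 2.11], [-1.51, 1.56], [-3.14, 3.14]. Speed limits (rad/s): [2.22, 2.22, 2.57, 3.14, 3.14, 3.14].

INTERFACE

Orientations are given as a unit quaternion [w, x, y, z].
In Python, from station import read_state, camera, camera_model, sign_off, tcp_to_tips gives the robot as it stands.
- The arm moves only by the shell command python3 -m jog 'ROWS'. ROWS is JSON, a list that holds one entry, the list of rows, each a list of 5 numbers: the opening in per cent of the stroke, from 0 (shut) to 100 (fully open), then the shift along the world's x, y, z in m, then the turn about the world's z in degrees. A call has exactly 8 rows; each row is the pose to reach, as a shift and turn from the pose commanded when the call began; what a row does not reach only later rows make up. A row lasts 1/8 s, in which the tool goes at most 62.5 mm and 10.7 degrees, less where a joint would pass 70% of its speed; a pose out of reach is approached as far as the arm can. A call with a gripper value outside its range is refused whole. The fingers move at their own pace and stop on an object; the grip force is fixed at half the most. Time passes only in rows, so rows that repeat a pose let the fingers close, or fill a call up. It gives the time, the measured TCP pose, the force, the opening and the grip force at its end, in the units of the state.
- read_state(): the state, without advancing time (a new reading comes with each control period).
- camera(name): name is "side" or "top"; returns the picture (480x640x3 uint8, red, green, blue); there is no depth.
- camera_model(name): a dict with "camera_matrix" (3x3 intrinsics, pixels), "k1" (the pictures are not rectified: a ray, as slopes to the right and down, at radius r is drawn at 1 + k1 r^2 times it, then the intrinsics apply), "R" (3x3) and "t" (3): a world point X has camera coordinates R X + t. Camera axes: x right, y down, z forward; pixel columns grow to the right and rows downward; lengths in m; the calibration is good to about 2 mm. A picture is of the moment at which its call begins. camera_model takes no time and is no camera call.
- sign_off(): hands the job in; it is judged then, once.
The state is a dict: "clock": time; "q": joint angles; "joint_velocities": joint speeds; "effort": joint torques, N m; "tool_pos": TCP position; "tool_rot": TCP orientation; "contact_force": force on the tool from outside, world axes, zero at the start; "torque": the same for the moment, N m; "width": finger opening in m; "finger_force": force on a finger pad.
Only numpy, scipy, OpenCV 4.12 (cv2) and the standard library are available. Lean on these libraries where they do the work, as an engineer would, in place of code of your own. Each camera call takes 0.05 s, during which the arm holds its last target. There are 200 camera calls.

TASK

Get this place ready for a guest: slide the white plate across the table, without lifting it, to the middle of the round brown mat, and swing the wine-list tablet round on its stand so that its screen faces the middle of the mat, with the tablet leaning back 25 degrees from upright. Leave the stand's foot where it is on the table and do not disturb the other tableware.

Things in the scene. Friction and masses are not known exactly. Their poses are not given: they have to be found in the camera images.
- mat: round brown woven place mat, 250 mm across, flat on the table (1 mm, does not move, things slide over it freely), with a lighter ring of 160 mm printed round its middle. Origin at its centre. It is left or right on the table, the tablet stand on the other side.
- plate: white ceramic plate, 150 mm across the rim, 20 mm high, about 0.3 kg, loose, right way up on the table between mat and stand. The flat foot is smaller than the rim: the rim overhangs all round. Origin at the centre of its underside.
- stand: loose weighted foot of the tablet stand: dark wooden disc 140 mm across, 18 mm thick, with a brass collar (44 mm across) up to 40 mm; about 1.1 kg, not fastened to the table. Origin at the centre of its underside, z up; the swivel axis is the vertical through it.
- swivel (a joint): swivel of the stand about its vertical axis, -2.7 to 2.7 rad, stays where it is left (friction about 0.08 N m). At 0 the screen faces the foot's own +x direction; grows anticlockwise seen from above.
- yoke (a point): point on the tilt hinge, 85 mm above the table on the swivel axis; turns with the swivel only, not with the tilt. Its z is up, its -x axis is the horizontal direction which the screen faces, its y axis is the tilt hinge's line.
- tablet (a joint): lean of the tablet back from upright, rad: 0 upright, grows as the top goes back (away from the side which the screen faces); range -0.15 to 1.25; stiff, stays where it is left (friction about 0.22 N m).
- top_edge (a point): middle of the tablet's top edge, 95 mm from the hinge line. The tablet is a flat wooden-cased panel 180 mm wide, 130 mm high, 14 mm thick, with a dark screen bearing a red band near its top; the hinge line crosses its mid-thickness 35 mm above its lower edge. The point's z axis runs up the panel, -x straight out of the screen, y along the edge.
- goblet: bystander: red stemmed goblet, 68 mm across, 155 mm high, beyond the mat. Origin at the centre of its underside.
- tumbler: bystander: clear glass tumbler, 68 mm across, 90 mm high, beyond the stand. Origin at the centre of its underside.
- candle: bystander: low amber glass candle holder, 92 mm across, 55 mm high, at the middle of the far side. Origin at the centre of its underside.
- mill: bystander: wooden pepper mill, 52 mm across, 125 mm high, between the robot and the plate. Origin at the centre of its underside.
Mind the look-alikes: they are no part of the job. Several things have the shape of the plate; the one meant has the colours described above.

How it is judged:
At the end, for the whole second after the job is handed in: Plate flat and still, its centre within 25 mm of the mat's centre; mat's centre in front of the screen and within 85 mm of the line the screen looks along (about 8 degrees); tablet leaning back 25 degrees from upright, give or take 6; stand upright and still (horizontal distance between plate and mat below 0.025 m and height (world z) of plate below 0.006 m and angle between plate's own z axis and vertical below 0.06 rad and linear speed of each of plate, stand below 0.02 m/s and x of mat in the frame of yoke below -0.3 m and y of mat in the frame of yoke between -0.085 and 0.085 m and angle between top_edge's own z axis and vertical between 0.332 and 0.541 rad and value of joint tablet above 0.2 rad and angle between stand's own z axis and vertical below 0.05 rad); the robot touches nothing.
It fails at once if the plate is lifted more than 25 mm off the table (height (world z) of plate above 0.025 m).
It fails at once if the stand's foot is shifted more than 35 mm (distance of stand from where it was at the start of the episode above 0.035 m).
It fails at once if the stand is tipped (angle between stand's own z axis and vertical above 0.25 rad).
It fails at once if the goblet, tumbler, candle holder or pepper mill is shifted more than 30 mm or knocked over (distance of any of goblet, tumbler, candle, mill from where it was at the start of the episode above 0.03 m or angle between any of goblet, tumbler, candle, mill's own z axis and vertical above 0.5 rad).
It also fails if it takes over 67 s, if anything falls off the work surface, if the arm or the gripper's body presses on something with over 40 N, if the wrist force passes 120 N, or if a joint passes its speed limit or range.

## Working session

There is one attempt and no reset: what is moved stays moved. The work goes in short steps, Python scripts to look and compute and a shell command to move; the robot and the scene stay as the last step left them, time stands still between calls to the robot, and variables do not carry over. Pictures are saved under pics/ and viewed, at most 10 in all, crops included, and the job is handed in when it is done.

```bash
mkdir -p pics; cat > h.py <<'E'
import numpy as np, cv2
from station import *
def ray(name,u,v):
    m=camera_model(name);K=np.array(m["camera_matrix"]);R=np.array(m["R"]);t=np.array(m["t"])
    p=cv2.undistortPoints(np.array([[[u,v]]],float),K,np.array([m["k1"],0,0,0,0.]))[0,0]
    return -R.T@t, R.T@np.array([p[0],p[1],1])
def onz(name,u,v,z=0):
    c,d=ray(name,u,v); return (c+d*(z-c[2])/d[2])
def pix(name,X):
    m=camera_model(name);K=np.array(m["camera_matrix"]);R=np.array(m["R"]);t=np.array(m["t"])
    return cv2.projectPoints(np.array([X],float),cv2.Rodrigues(R)[0],t,K,np.array([m["k1"],0,0,0,0.]))[0][0,0]
def snap(name,f,crop=None,s=1):
    a=camera(name)[:,:,::-1]
    if crop: x0,y0,x1,y1=crop; a=a[y0:y1,x0:x1]
    a=cv2.resize(a,None,fx=s,fy=s,interpolation=cv2.INTER_CUBIC); cv2.imwrite("pics/"+f,a)
E
python3 - <<'E'
from h import *
snap("top","t0.png");snap("side","s0.png")
print(read_state())
for n in("top","side"):print(camera_model(n))
E
```

```text
{'clock': 0.1, 'q': array([-1.34767904e+00,  1.04640434e-01,  9.65210034e-02,  1.56395466e+00,
       -2.57255846e-05,  1.35307090e+00]), 'joint_velocities': array([ 6.45800554e-06, -2.18548652e-03,  1.97765469e-03, -5.98277633e-05,
       -5.20956040e-04, -4.48302796e-04]), 'effort': array([ 6.63313171e-03, -5.58210289e+01,  5.04716885e+01,  1.30084378e-02,
       -2.35587659e-04, -1.75496984e-05]), 'tool_pos': array([ 0.25593976, -0.54233509,  0.25258527]), 'tool_rot': array([-6.38845119e-04,  9.75805209e-01,  2.18640770e-01, -1.45851210e-05]), 'contact_force': array([ 0.17647276, -0.39012072, -0.69642262]), 'torque': array([-0.00048648, -0.08817181,  0.00087395]), 'finger_force': 0.0, 'width': 0.0848787001130841}
{'camera_matrix': array([[622.75395014,   0.        , 325.73621957],
       [  0.        , 622.75395014, 240.08951874],
       [  0.        ,   0.        ,   1.        ]]), 'k1': 0.00674076761111734, 'R': array([[-0.01276079, -0.9998428 , -0.01231009],
       [-0.99056349,  0.01432054, -0.13630444],
       [ 0.1364593 ,  0.01045458, -0.99059051]]), 't': array([0.08560844, 0.54136791, 1.75811555])}
{'camera_matrix': array([[484.89598566,   0.        , 324.71093837],
       [  0.        , 484.89598566, 238.29447928],
       [  0.        ,   0.        ,   1.        ]]), 'k1': 0.04311933884496794, 'R': array([[-0.85163357, -0.52375731,  0.01996363],
       [-0.33924362,  0.52177829, -0.78272676],
       [ 0.39954227, -0.67336891, -0.62204524]]), 't': array([0.49855522, 0.25052889, 1.26453885])}
```

View pics/t0.png

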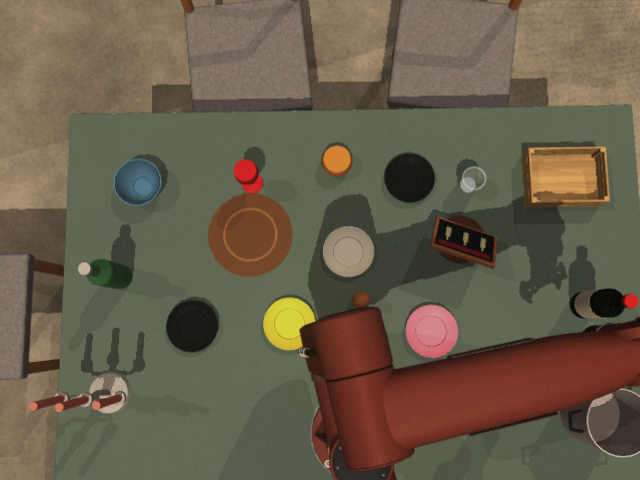

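View pics/s0.png

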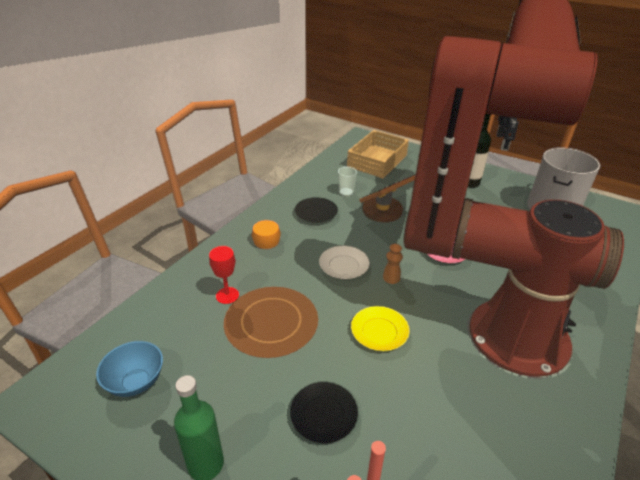

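Plate-shaped things in the top view are the grey-white one at (348,252), black ones at (410,177) and (192,325), yellow at (289,323) and pink at (432,331). I choose (348,252), which lies between the mat (250,235) and the stand (463,240). A close crop will check it.

```bash
python3 - <<'E'
from h import *
snap("top","c1.png",(310,150,510,300),4)
for n,u,v,z in [("mat",250,235,.001),("plate",348.5,251.5,.02),("goblettop",245,171,.155),("gobletfoot",253,184,0),("candle",337,160,.05),("milltop",361,299,.125),("tumblertop",474,179,.09),("blk",410,177,.02),("yel",289,323,.02),("pink",432,331,.02)]:
    print(n,onz("top",u,v,z).round(3))
E
```

```text
mat [0.566 0.302 0.001]
plate [0.511 0.013 0.02 ]
goblettop [0.721 0.296 0.155]
gobletfoot [0.72  0.294 0.   ]
candle [0.776 0.042 0.05 ]
milltop [ 0.368 -0.016  0.125]
tumblertop [ 0.704 -0.344  0.09 ]
blk [ 0.729 -0.172  0.02 ]
yel [0.307 0.187 0.02 ]
pink [ 0.279 -0.221  0.02 ]
```

View pics/c1.png

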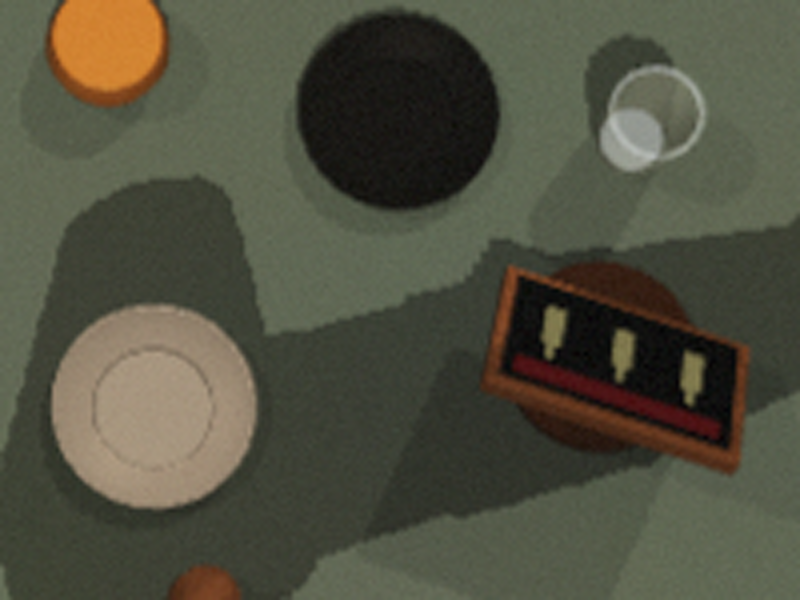

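The crop confirms the off-white plate (crop centre 155,407). The tablet screen faces away from the robot and leans far back. Its lower-edge corners are at crop (512,268) and (748,348), its top back corners at (485,388) and (733,472), and the foot disc is at about (600,357).

```bash
cat > fit.py <<'E'
from h import *
from scipy.optimize import least_squares
def corners(p):
    x,y,a,th=p; f=np.array([np.cos(a),np.sin(a),0]);l=np.array([-f[1],f[0],0]);z=np.array([0,0,1.])
    u=z*np.cos(th)-f*np.sin(th);n=f*np.cos(th)+z*np.sin(th);H=np.array([x,y,.085])
    return lambda w,h,t:H+w*l+h*u+t*n
def fit(obs,p0):  # obs: list of (cam,w,h,t,u,v)
    r=lambda p:np.concatenate([pix(c,corners(p)(w,h,t))-(u,v) if w is not None else pix(c,[p[0],p[1],.018])-(u,v) for c,w,h,t,u,v in obs])
    s=least_squares(r,p0);return s.x,s.fun
E
python3 - <<'E'
from fit import *
c=lambda u,v:(310+u/4,150+v/4)
o=[("top",None,0,0,*c(600,357)),("top",.09,-.035,.007,*c(512,268)),("top",-.09,-.035,.007,*c(748,348)),("top",.09,.095,-.007,*c(485,388)),("top",-.09,.095,-.007,*c(733,472))]
p,r=fit(o,[.53,-.3,-.2,.9]);print(p.round(3),r.round(1))
m=np.array([.566,.302]);b=np.arctan2(*(m-p[:2])[::-1]);print("needed",b,np.degrees(b-p[2]), np.hypot(*p[:2]))
C=corners(p)
for k in [(.09,.095,0),(-.09,.095,0),(.09,-.035,0),(-.09,-.035,0),(0,.095,0)]:print(k,C(*k).round(3))
E
```

```text
[ 0.543 -0.314 -0.349  0.787] [ 0.6 -0.2 -1.1 -0.3  0.6  0.3 -1.  -0.4  1.   0.5]
needed 1.532747616070599 107.82887220557478 0.626670629788064
(0.09, 0.095, 0) [ 0.51  -0.206  0.152]
(-0.09, 0.095, 0) [ 0.449 -0.375  0.152]
(0.09, -0.035, 0) [ 0.597 -0.237  0.06 ]
(-0.09, -0.035, 0) [ 0.535 -0.407  0.06 ]
(0, 0.095, 0) [ 0.479 -0.291  0.152]
```

White plate chosen. The plan has three parts:
1. Swing the tablet by pushing its back top edge, off-centre on the robot's right, with shut fingers.
2. Tilt it forward with a push at the middle.
3. Push the plate with the open fingers.

First move: go behind the tablet's top edge.

```bash
python3 -m jog '[[[0,0.03,0.04,0,9],[0,0.06,0.08,0,18],[0,0.09,0.12,0,27],[0,0.12,0.16,0,36],[0,0.16,0.215,0,45],[0,0.16,0.215,-0.04,45],[0,0.16,0.215,-0.09,45],[0,0.16,0.215,-0.112,45]]]'
python3 - <<'E'
from h import *
snap("side","s1.png",(320,120,480,240),5)
print(tcp_to_tips)
# arc: finger tcp at (w, -d) in tablet frame as facing turns
s=np.array([.543,-.314]);t0=read_state()["tool_pos"][:2];print(t0)
for k,a in enumerate(np.radians([-20,-20,-10,0,10,20,30,40,50,60,70,80,88])):
    f=np.array([np.cos(a),np.sin(a)]);l=np.array([-f[1],f[0]]);d=.115 if k==0 else .087
    q=s-.055*l-d*f;print(round(np.degrees(a)),q.round(3),(q-t0).round(3))
E
```

```text
clock: 1.15
tool_pos: [0.4152, -0.3261, 0.1381]
tool_rot: [-0.002, 0.818, 0.576, -0.0]
contact_force: [0.1, -0.4, 0.3]
width: -0.0001
finger_force: 0.0
0.022
[ 0.41460018 -0.32553111]
-20 [ 0.416 -0.326] [ 0.002 -0.001]
-20 [ 0.442 -0.336] [ 0.028 -0.01 ]
-10 [ 0.448 -0.353] [ 0.033 -0.028]
0 [ 0.456 -0.369] [ 0.041 -0.043]
10 [ 0.467 -0.383] [ 0.052 -0.058]
20 [ 0.48  -0.395] [ 0.065 -0.07 ]
30 [ 0.495 -0.405] [ 0.081 -0.08 ]
40 [ 0.512 -0.412] [ 0.097 -0.087]
50 [ 0.529 -0.416] [ 0.115 -0.09 ]
60 [ 0.547 -0.417] [ 0.133 -0.091]
70 [ 0.565 -0.415] [ 0.15  -0.089]
80 [ 0.582 -0.409] [ 0.167 -0.084]
88 [ 0.595 -0.403] [ 0.18  -0.077]
```

View pics/s1.png

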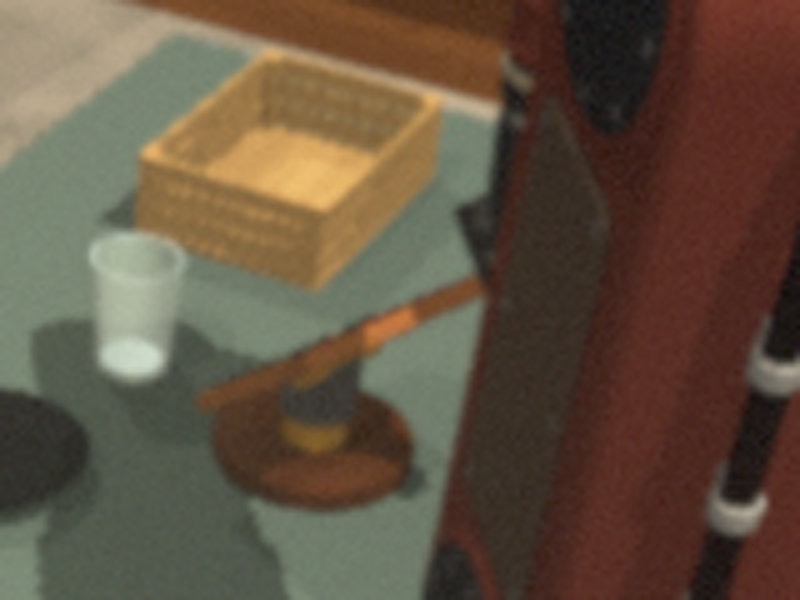

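The side crop shows the tablet edge-on, with its low edge near crop (205,400) and the end leaning back to (480,285). That looks flatter than fitted, so I'll check the lean with this view.

```bash
python3 - <<'E'
from fit import *
c=lambda u,v:(310+u/4,150+v/4)
e=lambda u,v:(320+u/5,120+v/5)
for th in(.787,.9,1.0,1.1):
  C=corners([.543,-.314,-.349,th])
  print(th,[((pix("side",C(*k))-(320,120))*5).round() for k in((.09,-.035,.007),(.09,-.035,-.007),(.09,.095,.007),(.09,.095,-.007))])
print(((pix("side",[.543,-.314,.018])-(320,120))*5).round())
o=[("top",None,0,0,*c(600,357)),("top",.09,-.035,.007,*c(512,268)),("top",-.09,-.035,.007,*c(748,348)),("top",.09,.095,-.007,*c(485,388)),("top",-.09,.095,-.007,*c(733,472)),
("side",.09,-.035,0,*e(203,398)),("side",None,0,0,*e(315,438))]
p,r=fit(o,[.53,-.3,-.2,.9]);print(p.round(3),r.round(1))
E
```

```text
0.787 [array([192., 398.]), array([201., 417.]), array([299., 342.]), array([309., 362.])]
0.9 [array([190., 392.]), array([198., 412.]), array([307., 357.]), array([315., 378.])]
1.0 [array([189., 387.]), array([196., 407.]), array([312., 371.]), array([319., 393.])]
1.1 [array([188., 382.]), array([193., 402.]), array([317., 386.]), array([322., 407.])]
[313. 430.]
[ 0.542 -0.314 -0.352  0.793] [ 0.7 -0.1 -0.9 -0.3  0.8  0.4 -1.  -0.2  1.   0.9 -1.2  1.8 -0.1 -1.5]
```

The side view agrees (lean 0.79). Start the swing.

```bash
python3 -m jog '[[[0,0.026,-0.009,0,0],[0,0.030,-0.021,0,7],[0,0.036,-0.034,0,15],[0,0.043,-0.046,0,23],[0,0.052,-0.057,0,31],[0,0.062,-0.067,0,39],[0,0.074,-0.075,0,47],[0,0.087,-0.082,0,55]]]'
python3 - <<'E'
from h import *
snap("top","t2.png",(390,160,550,280),5)
E
```

```text
clock: 2.2
tool_pos: [0.503, -0.4107, 0.1419]
tool_rot: [0.0, 0.458, 0.889, -0.001]
contact_force: [-3.2, -1.9, -0.2]
width: -0.0003
finger_force: 1.1
```

View pics/t2.png

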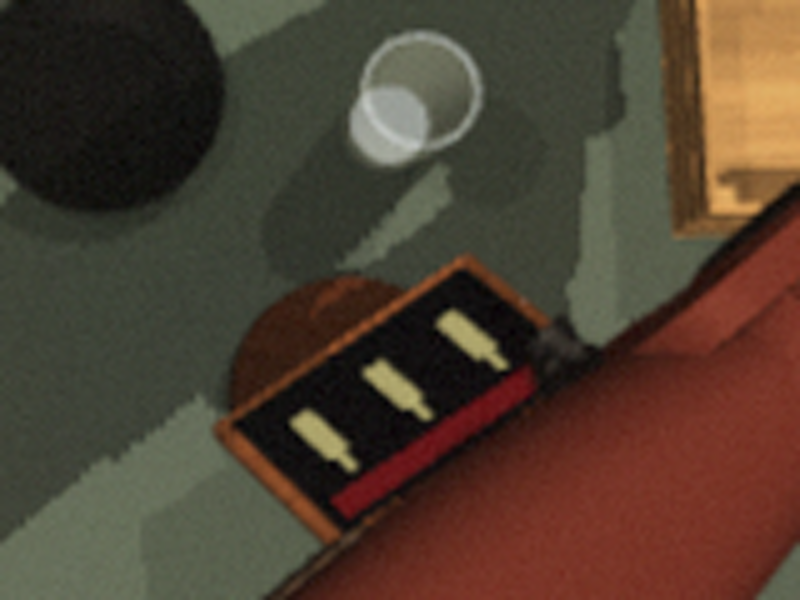

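The tablet has turned as intended and now faces about +33°. The foot is at about crop (335,370). Continue.

```bash
python3 -m jog '[[[0,0.014,-0.005,0,8],[0,0.028,-0.007,0,16],[0,0.040,-0.008,0,23],[0,0.053,-0.007,0,30],[0,0.065,-0.005,0,37],[0,0.077,-0.001,0,44],[0,0.086,0.003,0,49],[0,0.095,0.008,0,55]]]'
python3 -m jog '[[[0,0.0,-0.01,0,0],[0,0.0,-0.03,0,0],[0,0,-0.03,0,0],[0,0,-0.03,0.04,0],[0,0,-0.03,0.08,0],[0,-0.06,-0.03,0.09,0],[0,-0.12,-0.03,0.09,0],[0,-0.18,-0.03,0.09,0]]]'
python3 - <<'E'
from h import *
snap("top","t3.png",(390,160,550,280),5)
snap("side","s3.png",(320,120,480,240),5)
import cv2
cv2.imwrite("pics/both3.png",np.vstack([cv2.resize(cv2.imread("pics/"+f),(400,300)) for f in("t3.png","s3.png")]))
E
```

```text
clock: 3.25
tool_pos: [0.5992, -0.4038, 0.1434]
tool_rot: [0.002, -0.002, 1.0, -0.002]
contact_force: [4.6, -7.6, 2.1]
width: -0.0003
finger_force: 3.8
clock: 4.25
tool_pos: [0.4162, -0.4308, 0.2313]
tool_rot: [0.0, -0.002, 1.0, 0.0]
contact_force: [-0.5, -0.7, 1.5]
width: -0.0
finger_force: 0.0
```

View pics/t3.png

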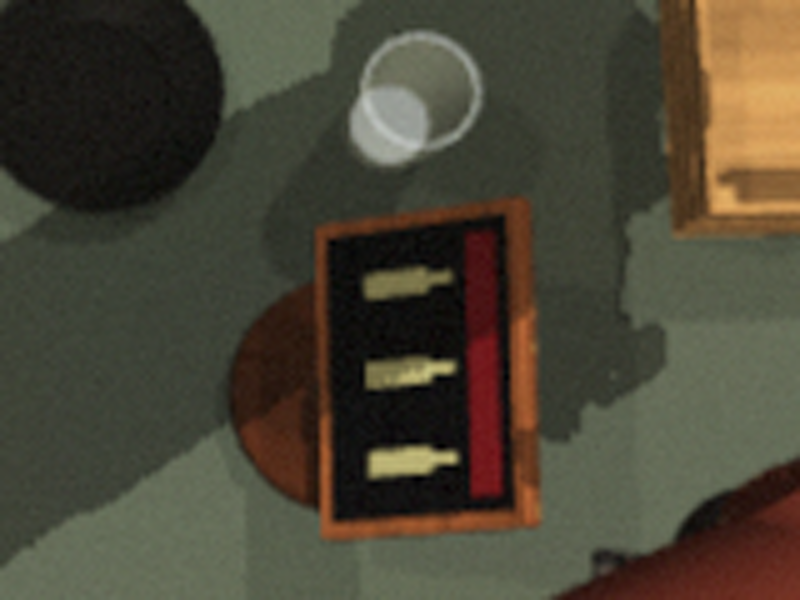

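The tablet now faces left, towards the mat. Its corners are (316,230) and (322,540) low front, (527,200) and (540,525) top back. The foot's left edge is at 230, so it has hardly moved.

```bash
python3 - <<'E'
from fit import *
c=lambda u,v:(390+u/5,160+v/5)
o=[("top",None,0,0,*c(354,396)),("top",.09,-.035,.007,*c(322,540)),("top",-.09,-.035,.007,*c(316,230)),("top",.09,.095,-.007,*c(540,525)),("top",-.09,.095,-.007,*c(527,200))]
p,r=fit(o,[.54,-.31,1.5,.7]);print(p.round(3),r.round(1))
b=np.arctan2(.302-p[1],.566-p[0]);print("need",b)
for th in(p[3],.436): print(corners([p[0],p[1],p[2],th])(0,.095,-.007).round(3))
print(read_state()["tool_pos"])
E
```

```text
[ 0.543 -0.314  1.555  0.752] [-0.  -0.2  0.2  0.4 -0.2 -0.4 -0.1  0.6  0.2 -0.5]
need 1.5328293590166682
[ 0.542 -0.384  0.15 ]
[ 0.542 -0.361  0.168]
[ 0.41317851 -0.43008475  0.23030789]
```

Swivel is within 1.5°. Next, the tilt push at the middle of the back edge.

```bash
python3 -m jog '[[[0,0.06,-0.01,0,0],[0,0.124,-0.01,0,0],[0,0.124,-0.01,-0.04,0],[0,0.124,-0.01,-0.071,0],[0,0.124,0.015,-0.071,0],[0,0.124,0.03,-0.071,0],[0,0.124,0.042,-0.071,0],[0,0.124,0.050,-0.071,0]]]'
python3 -m jog '[[[0,0,0,0,0],[0,0,-0.02,0,0],[0,0,-0.04,0.02,0],[0,0,-0.04,0.06,0],[0,-0.05,-0.02,0.09,-10],[50,-0.08,0.03,0.09,-20],[100,-0.10,0.08,0.09,-30],[100,-0.10,0.14,0.09,-40]]]'
python3 - <<'E'
from h import *
snap("top","t4.png",(390,160,550,280),5)
snap("side","s4.png",(320,120,480,240),5)
E
```

```text
clock: 5.35
tool_pos: [0.5431, -0.3845, 0.164]
tool_rot: [0.002, -0.001, 1.0, -0.004]
contact_force: [-0.5, -12.1, 6.5]
width: -0.0001
finger_force: 6.8
clock: 6.35
tool_pos: [0.4411, -0.2406, 0.2513]
tool_rot: [0.001, 0.344, 0.939, -0.0]
contact_force: [0.7, 0.6, 1.2]
width: 0.0547
finger_force: 0.0
```

View pics/t4.png

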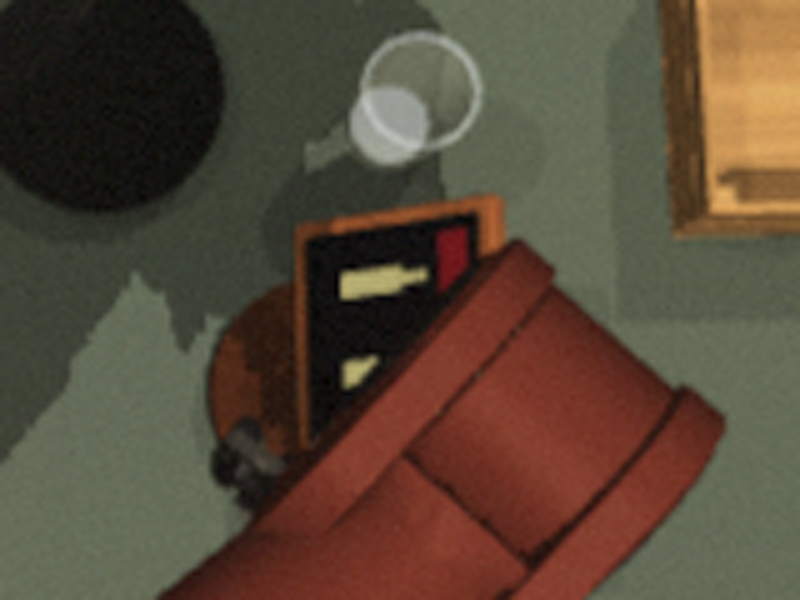

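The tool mostly slid the foot: its left edge went from 230 to 208, about 12 mm. The front low corner is at (297,226) and the top back corner at (503,197). So I'll tilt with a pinch, which puts no net force on the foot. First estimate the present state.

```bash
python3 - <<'E'
from fit import *
c=lambda u,v:(390+u/5,160+v/5)
o=[("top",None,0,0,*c(332,396)),("top",0.066,-.035,.007,*c(304,500)),("top",-.09,-.035,.007,*c(297,226)),("top",-.09,.095,-.007,*c(503,197)),("top",-.09,.095,.007,*c(482,200))]
p,r=fit(o,[.54,-.30,1.555,.7]);print(p.round(3),r.round(1))
for th in(p[3],.436):
  C=corners([p[0],p[1],p[2],th]);print(th,C(0,.095,-.007).round(3),C(0,.095,.007).round(3))
  zt=C(0,.095,-.007)[2]-.025
  h=np.array([C(0,k,.007) for k in np.linspace(0,.095,96)]);print("front face at tip z",h[np.argmin(abs(h[:,2]-zt))].round(3))
s=read_state();print(s["tool_pos"],s["width"])
E
```

```text
[ 0.542 -0.302  1.543  0.676] [ 0.2  0.  -0.5  0.1  0.2  0.6 -0.5  0.3  0.5 -1. ]
0.6757308194917158 [ 0.54  -0.367  0.155] [ 0.541 -0.356  0.164]
front face at tip z [ 0.541 -0.329  0.13 ]
0.436 [ 0.541 -0.349  0.168] [ 0.541 -0.336  0.174]
front face at tip z [ 0.542 -0.322  0.143]
[ 0.4419931  -0.23726485  0.25195556] 0.06879457665349435
```

Lean is now about 39°, target 25°. Straddle the top edge with open fingers.

```bash
python3 -m jog '[[[100,0.05,-0.05,0,10],[100,0.099,-0.106,0,20],[100,0.099,-0.106,0,30],[100,0.099,-0.106,0,38],[100,0.099,-0.106,-0.05,38],[100,0.099,-0.106,-0.09,38],[100,0.099,-0.106,-0.105,38],[100,0.099,-0.106,-0.105,38]]]'
python3 -m jog '[[[50,0,0,0,0],[50,0,0,0,0],[50,0,0,0,0],[48,0,0.004,0,0],[46,0,0.008,0,0],[44,0,0.012,0,0],[42,0,0.016,0,0],[42,0,0.016,0,0]]]'
```

```text
clock: 7.45
tool_pos: [0.5409, -0.3476, 0.1455]
tool_rot: [-0.0, 0.015, 1.0, 0.0]
contact_force: [1.2, 0.5, 0.3]
width: 0.0853
finger_force: 0.0
clock: 8.45
tool_pos: [0.5428, -0.3369, 0.151]
tool_rot: [0.003, 0.016, 1.0, -0.006]
contact_force: [-2.4, -15.7, 15.1]
width: 0.0362
finger_force: 17.0
```

```bash
python3 -m jog '[[[42,0,0,0,0],[70,0,0,0,0],[100,0,0,0,0],[100,0,0,0,0],[100,0,0,0.05,0],[100,0,0,0.11,0],[100,-0.06,-0.02,0.11,0],[100,-0.12,-0.04,0.11,0]]]'
python3 - <<'E'
from h import *
snap("top","t5.png",(390,160,550,280),5)
snap("side","s5.png",(340,130,460,220),5)
a=cv2.imread("pics/t5.png");b=cv2.imread("pics/s5.png")
cv2.imwrite("pics/b5.png",np.hstack([cv2.resize(a[100:,100:600],(400,400)),b[:400,:400]]))
E
```

```text
clock: 9.45
tool_pos: [0.4218, -0.3715, 0.2559]
tool_rot: [0.0, 0.014, 1.0, -0.0]
contact_force: [0.2, -1.4, -0.3]
width: 0.0857
finger_force: 0.0
```

View pics/b5.png

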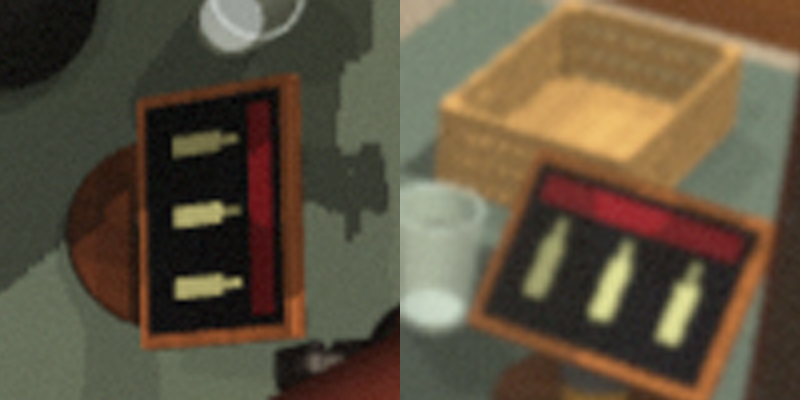

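```bash
python3 - <<'E'
from fit import *
c=lambda u,v:(410+u/4,180+v/4)
e=lambda u,v:(340+(u-400)/5,130+v/5)
o=[("top",None,0,0,*c(66+99,237)),("top",.09,-.035,.007,*c(143,348)),("top",-.09,-.035,.007,*c(138,100)),("top",.09,.095,-.007,*c(305,338)),("top",-.09,.095,-.007,*c(298,75)),
("side",-.09,.095,.007,*e(536,168)),("side",-.09,-.035,.007,*e(472,315)),("side",.09,-.035,.007,*e(706,398)),("side",.09,.095,.007,*e(768,242))]
for oo in (o[:5],o):
  p,r=fit(oo,[.54,-.29,1.555,.6]);print(p.round(3),r.round(1))
b=np.arctan2(.302-p[1],.566-p[0]);print("need",b)
# disc left edge by colour along a row of the fresh top picture, vs predicted
t=cv2.imread("pics/t0.png")
for y in (-.314,-.302,-.29,-.286): print(y,pix("top",[.543,y+.07,.018]))
E
```

```text
[ 0.545 -0.288  1.549  0.671] [ 0.4 -0.9 -0.2  0.7 -0.1 -0.  -0.   0.3 -0.  -0.2]
[ 0.544 -0.286  1.551  0.756] [-0.3 -0.7 -1.5  0.9 -1.4  0.1  0.9  0.7  0.7  0.5 -0.  -4.6 -1.9  1.2
 -0.8  1.9  2.2 -3.9]
need 1.5339812863092004
-0.314 [436.58031541 239.24525851]
-0.302 [432.44644586 239.304404  ]
-0.29 [428.3133386  239.36353903]
-0.286 [426.93580427 239.3832484 ]
```

The foot has slid about 27 mm in all and the lean is still about 0.67. Pad friction locked the tilt, because the edge must rise as it comes forward. To mend it, first nudge the foot back with the shut fingers low on its disc, then push the tilt along its arc with an upward component.

```bash
python3 -m jog '[[[0,0.04,0.06,0,0],[0,0.08,0.12,0,0],[0,0.123,0.18,0,0],[0,0.123,0.196,-0.03,0],[0,0.123,0.196,-0.09,0],[0,0.123,0.196,-0.15,0],[0,0.123,0.196,-0.20,0],[0,0.123,0.196,-0.225,0]]]'
python3 -m jog '[[[0,0,-0.015,0,0],[0,0,-0.022,0,0],[0,0,-0.029,0,0],[0,0,-0.035,0,0],[0,0,-0.040,0,0],[0,0,-0.043,0,0],[0,0,-0.043,0,0],[0,0,-0.043,0,0]]]'
python3 -m jog '[[[0,0,-0.02,0,0],[0,0,0.0,0,0],[0,0,0,0.06,0],[0,0,0,0.12,0],[0,0,0,0.18,0],[0,0,0,0.225,0],[0,-0.06,-0.05,0.225,0],[0,-0.12,-0.1,0.225,0]]]'
python3 - <<'E'
from h import *
snap("top","t6.png",(390,160,550,280),5)
a=cv2.imread("pics/t6.png")
# dark-red-brown foot columns along row v=239 (crop row 395)
row=a[385:405].mean(0).round();
for x in range(200,330,5):print(x,row[x])
E
```

```text
clock: 10.55
tool_pos: [0.5437, -0.1734, 0.0266]
tool_rot: [-0.002, 0.015, 1.0, 0.001]
contact_force: [0.3, 0.6, 0.6]
width: -0.0002
finger_force: 0.0
clock: 11.55
tool_pos: [0.5462, -0.2171, 0.0317]
tool_rot: [0.001, 0.015, 1.0, 0.001]
contact_force: [-1.3, 10.0, 5.9]
width: 0.0001
finger_force: 5.6
clock: 12.55
tool_pos: [0.449, -0.298, 0.2565]
tool_rot: [0.001, 0.014, 1.0, -0.001]
contact_force: [0.4, -0.3, -0.3]
width: -0.0002
finger_force: 0.0
200 [ 90. 108. 101.]
205 [ 89. 109. 101.]
210 [ 89. 109. 102.]
215 [ 90. 109. 101.]
220 [ 90. 109. 101.]
225 [ 90. 109. 101.]
230 [ 85. 103.  95.]
235 [81. 99. 92.]
240 [54. 66. 61.]
245 [25. 36. 56.]
250 [24. 40. 78.]
255 [26. 44. 83.]
260 [25. 41. 80.]
265 [26. 42. 80.]
270 [25. 42. 79.]
275 [27. 43. 82.]
280 [26. 40. 77.]
285 [24. 37. 70.]
290 [20. 34. 67.]
295 [19. 34. 65.]
300 [20. 34. 67.]
305 [23. 36. 68.]
310 [23. 38. 69.]
315 [20. 34. 61.]
320 [17. 27. 47.]
325 [18. 28. 43.]
```

```bash
python3 -m jog '[[[0,0.04,-0.05,0,0],[0,0.08,-0.10,0,0],[0,0.119,-0.15,0,0],[0,0.119,-0.17,0,0],[0,0.119,-0.17,-0.05,0],[0,0.119,-0.17,-0.09,0],[0,0.119,-0.17,-0.113,0],[0,0.119,-0.17,-0.113,0]]]'
python3 -m jog '[[[0,0,0.030,0,0],[0,0,0.040,0,0],[0,0,0.043,0.004,0],[0,0,0.047,0.009,0],[0,0,0.051,0.014,0],[0,0,0.055,0.019,0],[0,0,0.057,0.023,0],[0,0,0.059,0.027,0]]]'
python3 - <<'E'
from h import *
snap("top","t7.png",(390,160,550,280),5)
for f in("t3","t6","t7"):
  a=cv2.imread(f"pics/{f}.png").astype(int)
  r=a[385:405].mean(0); d=r[:,2]-r[:,1]  # brown: red>green
  x=np.where(d>10)[0]; 
  # orange lower edge of casing
  o=np.where(d>25+d*0)[0]
  print(f,"foot left",x.min(),"casing cols",[int(k) for k in np.where((r[:,2]>110)&(d>40))[0]][::3])
E
```

```text
clock: 13.6
tool_pos: [0.568, -0.4663, 0.1403]
tool_rot: [-0.001, 0.015, 1.0, 0.001]
contact_force: [-0.9, 0.8, 1.6]
width: 0.0001
finger_force: 0.0
clock: 14.6
tool_pos: [0.5684, -0.4092, 0.1696]
tool_rot: [-0.0, 0.015, 1.0, 0.0]
contact_force: [0.0, -0.5, -1.4]
width: -0.0001
finger_force: 0.0
t3 foot left 232 casing cols [474, 477, 480, 483, 486, 489, 492, 513, 516, 519, 522, 525, 528, 531, 534]
t6 foot left 244 casing cols [513, 516, 519, 522, 525, 528, 531, 534, 537, 540, 543, 546, 549, 552, 555, 558, 561, 564, 567, 570, 573, 576, 579, 609, 612, 615, 618, 621, 624, 627, 630, 633, 636, 639, 642, 645, 648, 651, 654, 657, 660, 663, 666, 669, 672, 675, 678, 681, 684, 687, 690, 693, 696, 699, 702, 705, 708, 711, 714, 717, 720, 723, 726, 729, 732, 735, 738, 741, 744, 747, 750, 753, 756, 759, 762, 765, 768, 771, 774, 777, 780, 783, 786, 789, 792, 795, 798]
t7 foot left 244 casing cols [336, 339, 499, 502, 505, 508, 511, 514, 517, 520, 523, 526, 529, 532, 535, 538, 541, 544, 547, 550, 553, 556, 559, 562, 565, 568, 571, 574, 577, 580, 583, 586, 589, 592, 595, 598, 601, 604, 607, 610, 613, 616, 619, 622, 625, 628, 631, 634, 637, 640, 643, 646, 649, 652, 655, 658, 661, 664, 667, 670, 673, 676, 679, 682, 685, 688, 691, 694, 697, 700, 703, 706, 709, 712, 715, 718, 721, 724, 727, 730, 733, 736, 739, 742, 745, 748, 751, 754, 757, 760, 763, 766, 769, 772]
```

The limiter had stopped short, so the finger never reached contact. I'll repeat from the true pose. The foot is now about 7 mm from its start.

```bash
python3 -m jog '[[[0,-0.025,-0.036,0,0],[0,-0.025,-0.036,-0.028,0],[0,-0.025,-0.007,-0.028,0],[0,-0.025,0.002,-0.026,0],[0,-0.025,0.007,-0.021,0],[0,-0.025,0.012,-0.014,0],[0,-0.025,0.017,-0.008,0],[0,-0.025,0.022,-0.001,0]]]'
python3 - <<'E'
from h import *
snap("top","t8.png",(390,160,550,280),5)
a=cv2.imread("pics/t8.png").astype(int);r=a[385:405].mean(0); d=r[:,2]-r[:,1];print(np.where(d>10)[0].min())
for f in("t3","t5","t7","t8"):
  a=cv2.imread(f"pics/{f}.png").astype(int)[335:345].mean(0); print(f,[int(k) for k in np.where((a[:,2]>60)&(a[:,2]-a[:,1]>45))[0]][::4])
E
```

```text
clock: 15.65
tool_pos: [0.5434, -0.3873, 0.1689]
tool_rot: [0.0, 0.015, 1.0, -0.0]
contact_force: [-0.5, -1.8, -0.9]
width: 0.0001
finger_force: 1.2
244
t3 [470, 474, 478, 482, 486, 490, 494, 512, 516, 520, 524, 528, 532]
t5 [411, 415, 419, 423, 427, 431, 435, 439, 462, 466, 470]
t7 [270, 333, 337, 491, 495, 499, 503, 507, 511, 515, 519, 523, 527, 531, 535, 539, 543, 547, 551, 555, 559, 563, 567, 571, 575, 579, 583, 587, 591, 595, 599, 603, 607, 611, 615, 619, 623, 627, 631, 635, 639, 643, 647, 651, 655, 659, 663, 667, 671, 675, 679, 683, 687, 691, 695, 699, 703, 707, 711, 715, 719, 723, 727, 731, 735, 739, 743, 747, 751, 755, 759, 763, 767, 771, 775, 779, 783, 787, 791, 795, 799]
t8 [286, 457, 520, 524, 528, 532, 536, 540, 544, 548, 552, 556, 560, 564, 568, 572, 576, 580, 584, 588, 592, 596, 600, 604, 608, 612, 616, 620, 624, 628, 632, 636, 640, 644, 648, 652, 656, 660, 664, 668, 672, 676, 680, 684, 688, 692, 696, 700, 704, 708, 712, 716, 720, 724, 728, 732, 736, 740, 744, 748, 752, 756, 760, 764, 768, 772, 776, 780, 784, 788, 792, 796]
```

A gentle contact of 2 N, and the foot stayed. Retract and measure.

```bash
python3 -m jog '[[[0,0,-0.02,0,0],[0,0,-0.04,0,0],[0,0,-0.04,0.04,0],[0,0,-0.04,0.08,0],[0,-0.05,-0.02,0.085,0],[0,-0.10,0,0.085,0],[0,-0.13,0,0.085,0],[0,-0.13,0,0.085,0]]]'
python3 - <<'E'
from h import *
snap("top","t9.png",(410,180,530,280),4)
snap("side","s9.png",(340,130,440,220),4)
a=cv2.imread("pics/t9.png");b=cv2.imread("pics/s9.png")
b=cv2.copyMakeBorder(b,0,a.shape[0]-b.shape[0],0,0,cv2.BORDER_CONSTANT)
b=b[:,:320];cv2.imwrite("pics/b9.png",np.hstack([a,b]));print(a.shape)
E
```

```text
clock: 16.7
tool_pos: [0.4122, -0.3869, 0.2541]
tool_rot: [0.0, 0.016, 1.0, -0.0]
contact_force: [0.3, -0.3, 0.3]
width: -0.0001
finger_force: 0.0
(400, 480, 3)
```

View pics/b9.png

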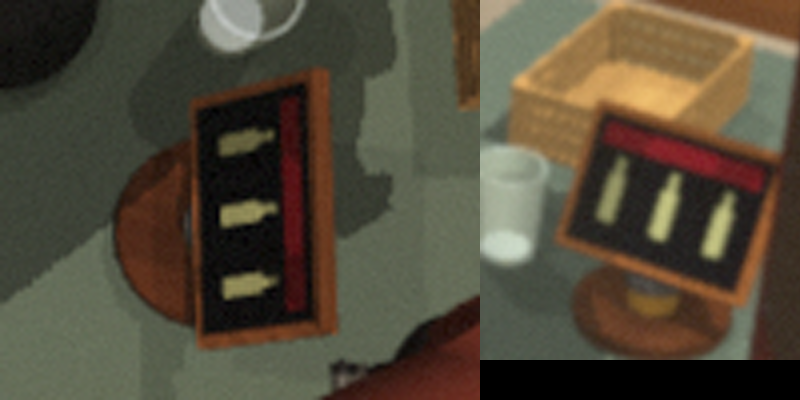

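```bash
python3 - <<'E'
from fit import *
c=lambda u,v:(410+u/4,180+v/4)
e=lambda u,v:(340+(u-480)/4,130+v/4)
o=[("top",None,0,0,*c(209,237)),("top",.09,-.035,.007,*c(200,348)),("top",-.09,-.035,.007,*c(191,101)),("top",.09,.095,-.007,*c(337,333)),("top",-.09,.095,-.007,*c(327,68)),
("side",-.09,.095,-.007,*e(601,100)),("side",-.09,-.035,.007,*e(556,242)),("side",.09,-.035,.007,*e(742,305))]
for oo in (o[:5],o):
  p,r=fit(oo,[.54,-.31,1.555,.6]);print(p.round(3),r.round(1))
  b=np.arctan2(.302-p[1],.566-p[0]);print("need",b)
E
```

```text
[ 0.545 -0.322  1.563  0.453] [ 1.1 -1.2 -0.4  0.7 -0.3 -0.1  0.   0.5 -0.3  0. ]
need 1.5377239293930909
[ 0.545 -0.322  1.563  0.454] [ 1.1 -1.1 -0.4  0.9 -0.3  0.   0.1  0.6 -0.2  0.2 -0.2 -1.1 -0.8 -0.
  0.2  0.6]
need 1.537119208372446
```

Lean is 26° and the swivel is 1.5° off, with the foot 8 mm from its start: all good. Now the plate: go to its -y side with open fingers.

```bash
python3 -m jog '[[[0,0,0.04,0,-10],[0,0,0.08,0,-20],[20,0.01,0.12,0,-30],[40,0.02,0.16,0,-40],[60,0.04,0.20,0,-50],[80,0.06,0.24,0,-60],[100,0.08,0.28,0,-70],[100,0.08,0.302,0,-80]]]'
python3 -m jog '[[[100,0,0,-0.04,-10],[100,0,0,-0.10,-19],[100,0,0,-0.15,-19],[100,0,0,-0.18,-19],[100,0,0,-0.20,-19],[100,0,0,-0.21,-19],[100,0,0,-0.218,-19],[100,0,0,-0.218,-19]]]'
python3 - <<'E'
from h import *
snap("side","s10.png",(300,200,440,305),5)
print(read_state()["tool_pos"],read_state()["contact_force"])
E
```

```text
clock: 17.8
tool_pos: [0.4949, -0.0828, 0.2533]
tool_rot: [-0.0, 0.655, 0.755, 0.0]
contact_force: [0.6, 0.5, 0.3]
width: 0.0855
finger_force: 0.0
clock: 18.8
tool_pos: [0.4936, -0.0851, 0.0354]
tool_rot: [-0.0, 0.77, 0.638, 0.0]
contact_force: [1.3, 0.4, 0.7]
width: 0.086
finger_force: 0.0
[ 0.49377381 -0.0852589   0.03580114] [-1.08720868  0.70002846 -0.32747688]
```

View pics/s10.png

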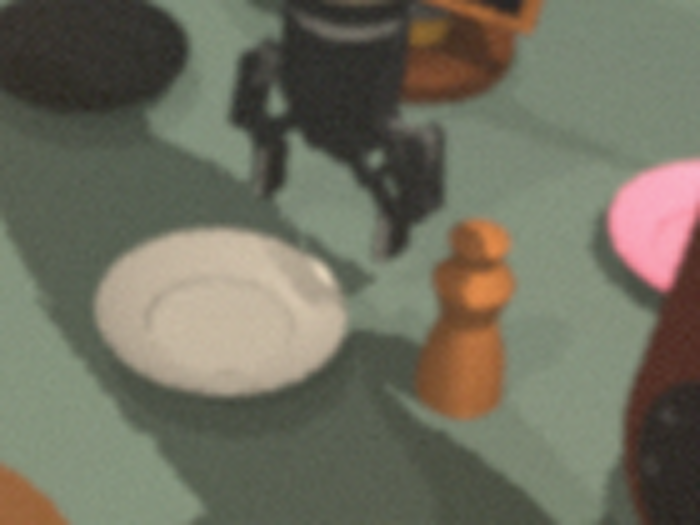

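The fingers straddle the push line, with tips at crop (268,190) and (390,255). They are clear of the mill (470,320), and the plate is at (220,312). Check the tip height.

```bash
python3 - <<'E'
from h import *
for z in(0,.013,.026,.035): print(z,[((pix("side",[.4936+s*.0482,-.0851-s*.0093,z])-(300,200))*5).round() for s in(-1,1)])
E
```

```text
0 [array([382., 289.]), array([259., 219.])]
0.013 [array([384., 273.]), array([261., 203.])]
0.026 [array([385., 256.]), array([262., 187.])]
0.035 [array([387., 245.]), array([263., 176.])]
```

Tips are about 10 mm below the TCP, so descend 18 mm and then push steadily.

```bash
python3 -m jog '[[[100,0,0,-0.012,0],[100,0,0,-0.018,0],[100,0.003,0.015,-0.018,0],[100,0.006,0.032,-0.018,0],[100,0.009,0.050,-0.018,0],[100,0.013,0.068,-0.018,0],[100,0.017,0.089,-0.018,0],[100,0.021,0.110,-0.018,0]]]'
python3 -m jog '[[[100,0.004,0.022,0,0],[100,0.008,0.044,0,0],[100,0.012,0.066,0,0],[100,0.016,0.088,0,0],[100,0.020,0.110,0,0],[100,0.024,0.130,0,0],[100,0.027,0.147,0,0],[100,0.030,0.160,0,0]]]'
python3 - <<'E'
from h import *
a=camera("top");cv2.imwrite("pics/t11.png",a[:,:,::-1])
b=a.astype(int);m=((b.min(2)>105)&(b.max(2)-b.min(2)<60)).astype(np.uint8);m[:150]=0;m[320:]=0;m[:,:190]=0;m[:,380:]=0
m=cv2.morphologyEx(m,cv2.MORPH_OPEN,np.ones((3,3)))
n,l,s,c=cv2.connectedComponentsWithStats(m);print([(s[i].tolist(),c[i].round(1)) for i in range(1,n) if s[i][4]>60])
E
```

```text
clock: 19.85
tool_pos: [0.5146, 0.0265, 0.0175]
tool_rot: [0.0, 0.77, 0.638, 0.0]
contact_force: [0.3, -1.4, -0.8]
width: 0.0852
finger_force: 0.7
clock: 20.85
tool_pos: [0.5444, 0.1859, 0.0173]
tool_rot: [0.0, 0.77, 0.638, -0.0]
contact_force: [0.3, -1.8, -0.3]
width: 0.0853
finger_force: 0.8
[([239, 219, 15, 40, 382], array([246.4, 239.3]))]
```

```bash
cat > plate.py <<'E'
from h import *
a=camera("top"); g=cv2.GaussianBlur(cv2.resize(a[170:300,180:340],None,fx=4,fy=4,interpolation=cv2.INTER_CUBIC),(7,7),0)
# saturation separates grey-white plate from brown mat and green cloth
s=cv2.cvtColor(g,cv2.COLOR_RGB2HSV)[:,:,1]
for nm,im in(("sat",s),("grey",cv2.cvtColor(g,cv2.COLOR_RGB2GRAY))):
  c=cv2.HoughCircles(im,cv2.HOUGH_GRADIENT,1.5,30,param1=60,param2=25,minRadius=95,maxRadius=112)
  if c is not None:
    for u,v,r in c[0][:3]: print(nm,u/4+180,v/4+170,r/4,onz("top",u/4+180,v/4+170,.02).round(3))
E
python3 plate.py; python3 - <<'E'
from h import *
print(pix("top",[.558,.257,.02]))
a=cv2.imread("pics/t11.png")[:,:,::-1]
for v in (225,240,255): print(v,[a[v,u].tolist() for u in range(222,310,4)])
E
```

```text
sat 263.4375 237.6875 25.2125 [0.555 0.26  0.02 ]
sat 274.6875 219.3125 24.875 [0.608 0.227 0.02 ]
grey 248.8125 235.0625 25.8875 [0.563 0.303 0.02 ]
grey 263.0625 237.6875 24.65 [0.555 0.261 0.02 ]
[264.48344691 236.52089142]
225 [[108, 69, 41], [139, 90, 53], [99, 59, 35], [103, 62, 36], [113, 67, 40], [153, 129, 99], [216, 216, 185], [122, 117, 96], [114, 50, 38], [118, 58, 43], [108, 49, 36], [106, 43, 32], [120, 54, 39], [115, 54, 40], [107, 45, 32], [117, 50, 35], [111, 48, 37], [114, 50, 37], [116, 53, 42], [50, 26, 19], [56, 61, 49], [53, 56, 46]]
240 [[116, 70, 41], [124, 75, 45], [117, 69, 41], [116, 68, 41], [108, 68, 40], [216, 208, 177], [216, 215, 184], [170, 161, 137], [136, 65, 50], [135, 64, 48], [82, 37, 32], [101, 46, 35], [106, 50, 40], [104, 48, 34], [104, 49, 36], [98, 42, 32], [93, 40, 33], [84, 36, 26], [122, 55, 43], [117, 53, 38], [60, 58, 49], [55, 57, 48]]
255 [[119, 73, 44], [117, 71, 42], [117, 70, 41], [164, 105, 61], [116, 68, 40], [103, 61, 38], [135, 108, 83], [216, 200, 170], [145, 129, 103], [84, 41, 29], [95, 44, 32], [101, 47, 35], [104, 47, 35], [102, 41, 30], [102, 42, 32], [102, 46, 32], [100, 44, 33], [90, 36, 26], [86, 38, 31], [69, 32, 25], [46, 32, 27], [52, 56, 45]]
```

The plate is at (0.555, 0.260), with about 42 mm to go. Finish slowly, back off and lift.

```bash
python3 -m jog '[[[100,0.001,0.008,0,0],[100,0.003,0.017,0,0],[100,0.005,0.026,0,0],[100,0.007,0.033,0,0],[100,0.008,0.038,0,0],[100,0.009,0.042,0,0],[100,0.009,0.042,0,0],[100,0.009,0.042,0,0]]]'
python3 -m jog '[[[100,-0.002,-0.010,0,0],[100,-0.006,-0.030,0,0],[100,-0.010,-0.05,0.0,0],[100,-0.01,-0.05,0.05,0],[100,-0.01,-0.05,0.11,0],[100,-0.01,-0.05,0.17,0],[100,-0.06,-0.07,0.2,0],[100,-0.11,-0.12,0.2,0]]]'
python3 -m jog '[[[100,0,-0.05,0,0],[100,0,-0.10,0,0],[100,0,-0.15,0,0],[100,0,-0.15,0,0],[100,0,-0.15,0,0],[100,0,-0.15,0,0],[100,0,-0.15,0,0],[100,0,-0.15,0,0]]]'
python3 plate.py
python3 - <<'E'
from h import *
a=camera("top").astype(int);m=((a[:,:,1]>95)&(a.max(2)-a.min(2)<70)&(a[:,:,0]>a[:,:,1]-3)&(a[:,:,0]>110)).astype(np.uint8)
m[:195]=0;m[285:]=0;m[:,:205]=0;m[:,300:]=0
(u,v),r=cv2.minEnclosingCircle(max(cv2.findContours(m,0,1)[0],key=cv2.contourArea));print(u,v,r,onz("top",u,v,.02).round(3))
# mat outline: brown
k=((a[:,:,0]-a[:,:,2]>40)&(a[:,:,0]<200)).astype(np.uint8);k[:190]=0;k[285:]=0;k[:,:195]=0;k[:,302:]=0
(u,v),r=cv2.minEnclosingCircle(max(cv2.findContours(k,0,1)[0],key=cv2.contourArea));print("mat",u,v,r,onz("top",u,v,.001).round(3))
E
```

```text
clock: 21.95
tool_pos: [0.5535, 0.2268, 0.0174]
tool_rot: [-0.0, 0.77, 0.638, 0.0]
contact_force: [-0.0, 0.2, -0.1]
width: 0.0852
finger_force: 0.0
clock: 22.95
tool_pos: [0.4491, 0.1116, 0.22]
tool_rot: [0.002, 0.77, 0.638, 0.002]
contact_force: [-0.0, -2.4, 1.5]
width: 0.0851
finger_force: 0.0
clock: 23.95
tool_pos: [0.4492, -0.0368, 0.2173]
tool_rot: [0.0, 0.77, 0.638, 0.0]
contact_force: [0.1, 0.8, -0.2]
width: 0.0855
finger_force: 0.0
sat 250.3125 234.3125 25.7375 [0.565 0.298 0.02 ]
sat 260.4375 220.8125 25.6625 [0.605 0.269 0.02 ]
grey 250.6875 234.3125 25.175 [0.565 0.297 0.02 ]
250.26922607421875 234.03846740722656 26.004486083984375 [0.566 0.299 0.02 ]
mat 249.0306854248047 232.50721740722656 43.66073226928711 [0.573 0.305 0.001]
```

```bash
python3 -c "
from station import *
print(sign_off())"
```

```text
the job is handed in; nothing more can be done
None
```

I handed the job in after about 24 s, and no verdict came back. By my last measurements the plate is about 5–10 mm from the mat's centre. The tablet faces the mat to within about 1.5° and leans back about 26°. The stand's foot ended about 8 mm from where it began, after sliding about 27 mm during the tilt attempts; I pushed it back.

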